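# Swing the magnifier clear and hold the curing box's sprung lid open

### The arm

A 7-joint arm with a two-finger parallel gripper is mounted at the origin on a cart in front of the work surface, level with it; the furniture and walls round the work are solid. World frame = base frame: x ahead of the robot, y to its left, z up, the work surface at z = 0. Lengths are in m, angles in degrees, forces in N, time in s.
With the tool pointing down it reaches from about 0.425 to 0.875 m from the base axis. Payload 4.7 kg.
Tool frame: the origin (TCP) lies between the finger pads; the fingertips stand 22 mm ahead of it and the grasp point (between the pads) lies 3 mm ahead of it; z points along the fingers, y is the line along which they close (so a half turn about z gives the same grasp; the last joint's range is limited). The gripper opens to 87 mm and grips with 3 to 60 N. Pads are 19 mm wide; open, the fingers measure 117 mm over their backs; the gripper's body (75 mm by 190 mm) begins 51 mm behind the grasp point.
Start: joints at [-74.135, 18.392, -4.016, 83.108, 1.295, 78.541, -3.26], TCP at [0.169, 0.628, 0.245] pointing down, gripper open.
Joint ranges: [-163.93, 163.93], [-17.29, 119.83], [-79.2, 71.16], [3.27, 140.29], [-89.18, 269.18], [5.43, 117.66], [-154.24, 154.24]. Speed limits (degrees/s): [147.25, 147.25, 180, 180, 180, 180, 180].

### API

Orientations are given as [roll, pitch, yaw] about the fixed x, y, z axes, in that order (R = Rz(yaw) Ry(pitch) Rx(roll)).
In Python, from cell import env gives the robot as it stands.
- The arm moves only by the tool drive_tool, never from a script. Its argument "moves" is a list of rows, each a list of 3 entries, a list of its own where there are three numbers: the shift along the tool's x, y, z in mm, then the turn, a rotation vector about the tool's x, y, z in rad, then the closure, from 0 (fully open) to 1 (shut). In form: [[[x, y, z], [wx, wy, wz], jaw], ...]. A call has 1 to 12 rows; each row shifts and turns the commanded pose from where the row before left it, along the tool's axes as they then stand; what a row does not reach is not made up. A row lasts 1/12 s, in which the tool goes at most 41.7 mm and 7.16 degrees, less where a joint would pass 70% of its speed; a pose out of reach is approached as far as the arm can. A call with a gripper value outside its range is refused whole. The fingers move at their own pace and stop on an object; "newtons" is the grip in N (left out, the last holds). Time passes only in rows, so rows that do not move let the fingers close. It gives the time, the measured TCP pose, the force, the opening and the grip force at its end, in the units of the state.
- env.get_obs(): the state, without advancing time (a new reading comes with each control period).
- env.read_camera(name): name is "side" or "top"; returns (picture, depth): 384x512x3 uint8, blue, green, red; 384x512 float32, m along the optical axis (not along the pixel's ray), 0 where there is no reading.
- env.get_calibration(name): a dict with "fx", "fy", "cx", "cy" (pixels), "T" (4x4, takes a point from camera to world coordinates). Camera axes: x right, y down, z forward; pixel columns grow to the right and rows downward; lengths in m; the calibration is good to about 2 mm. A picture is of the moment at which its call begins. get_calibration takes no time and is no camera call.
- env.sign_off(): hands the job in; it is judged then, once.
The state is a dict: "time_s": time; "qpos": joint angles; "joint_velocities": joint speeds; "effort": joint torques, N m; "tool_pos": TCP position; "tool_rot": TCP orientation; "force": force on the tool from outside, world axes, zero at the start; "wrist_torque": the same for the moment, N m; "grip_width": finger opening in m; "grasp_force": force on a finger pad.
Only numpy, scipy, OpenCV 4.12 (cv2) and the standard library are available. Lean on these libraries where they do the work, as an engineer would, in place of code of your own. Each camera call takes 0.05 s, during which the arm holds its last target. There are 200 camera calls.

### The job

Swing the bench magnifier's arm sideways until no part of it is over the curing box. Then lift the box's sprung lid by its bar handle to 60 degrees from closed and keep holding it there, still, in the gripper, so that the print inside can be inspected; the program finishes while holding. Leave the solder reel, the parts tin and the bottle alone.

Things in the scene. Friction and masses are not known exactly. Their poses are not given: they have to be found in the camera images.
- curing_box: Curing box for printed parts, grey plastic, fixed to the table: 130 mm deep (x) x 150 mm wide (y) x 70 mm high, plus the lid, whose upper face is 80 mm above the table. Origin at the centre of its underside on the table; z up; its front, with a dark panel, faces -x (roughly to the robot).
- lid_hinge (a point): Middle of the lid's hinge line, at the top of the box's rear edge (65 mm behind the box's origin, 75 mm above the table). The hinge line runs along the box's y axis.
- lid: The box's lid with its handle, about 0.24 kg: a grey plate 134 x 154 x 9 mm with a dark inset and a steel loop handle. Origin on the hinge line, at point lid_hinge; x points from the front edge to the hinge, y along the hinge; it turns with the lid.
- lid_angle (a joint): Angle of the lid in rad: 0 shut (level), grows as the front edge is lifted; 1.047 is the asked 60 degrees; stop at 1.6. A spring and its weight pull it shut from every angle, 2 to 4 N at the handle bar; it falls shut when let go.
- lid_handle (a point): Steel loop handle in the plane of the lid, sticking out from its front edge. This point: middle of the round bar, 10 mm thick, 100 mm long, 180 mm from the hinge line, 75 mm above the table when shut; nothing under it. Free gap to the lid's front edge 42 mm. Turns with the lid: x points from bar to hinge, y along the bar. The bar can turn between gripper fingers as the lid rises.
- mag_stand: Foot and post of the bench magnifier, fixed to the table beside the box's -y side (to the right as the robot sees it): a 68 mm round steel foot and a 14 mm post. Origin at the centre of the foot's underside; the post is the vertical axis about which the arm swings.
- mag_arm (a joint): Angle of the magnifier's arm about its post in rad, counterclockwise from above: at 0 it points along the stand's +y, over the lid; at 1.571 along the stand's -x, towards the robot and beside the box, which is always clear. Starts within 0.3 of 0; stops at -0.3 and 2.1. About 1 N at the knob moves it; it stays where left. Arm 126 to 134 mm above the table.
- mag_knob (a point): Middle of the upright round knob at the arm's free end, 140 mm from the post: 20 mm diameter, from 134 to 168 mm above the table (this point is at 151 mm). Take it or push it from above or the side.
- solder_reel: Reel of solder, 77 x 66 x 43 mm, standing loose to the left in front of the box; leave alone. Origin at its underside.
- parts_tin: Round metal tin with screws, 83 mm wide, 16 mm high, loose in front of the box, on the robot's side; leave alone. Origin at its underside.
- spray_bottle: White bottle with a red cap, 48 mm wide, 138 mm high, standing loose to the left of the box, in front of the printer; leave alone. Origin at its underside.
- mag_lens (a point): Centre of the magnifier's round lens, 78 mm in diameter over its rim, 87 mm from the post, 130 mm above the table. The lens is clear of the box when this point is 116 mm or more to the -y side of the box's middle (box edge 77 mm, lens radius 39 mm).

How it is judged:
By the outcome, as a careful person would: the job done as asked, in the order asked, and still so for the second after the job is handed in, while the arm keeps its last pose, push and grip.
It also fails if it takes over 61 s, if anything falls off the work surface, if the arm or the gripper's body presses on something with over 40 N, if the wrist force passes 120 N, or if a joint passes its speed limit or range.

## Working session

There is one attempt and no reset: what is moved stays moved. The work goes in short steps, Python scripts to look and compute and a tool call to move; the robot and the scene stay as the last step left them, time stands still between calls to the robot, and variables do not carry over. Pictures are saved under pics/ and viewed, at most 10 in all, crops included, and the job is handed in when it is done.

Besides the shell and the picture viewer there is one more tool, called after ">>>" as name([rows], argument=value, ...), one row to a line, values as JSON. drive_tool: Moves the arm, as the interface text tells. Its arguments: {"type":"object","properties":{"moves":{"type":"array"},"newtons":{"type":"number"}},"required":["moves"]}

```bash
mkdir -p pics; ls
cat > h.py <<'E'
import numpy as np, cv2
from cell import env
def cam(n):
    im,d=env.read_camera(n); return im,d,env.get_calibration(n)
def world(c,u,v,z):  # depth along optical axis
    p=np.array([(u-c['cx'])/c['fx']*z,(v-c['cy'])/c['fy']*z,z,1]); return (np.array(c['T'])@p)[:3]
def plane(c,u,v,h):
    T=np.array(c['T']); r=T[:3,:3]@np.array([(u-c['cx'])/c['fx'],(v-c['cy'])/c['fy'],1]); o=T[:3,3]
    return o+r*(h-o[2])/r[2]
E
python3 - <<'E'
from h import *
for n in('top','side'):
    im,d,c=cam(n); cv2.imwrite(f'pics/{n}0.png',im); np.save(f'{n}0.npy',d); print(n,{k:np.round(v,3).tolist() for k,v in c.items()})
o=env.get_obs();print(o)
E
```

```text
pics
top {'fx': 360.728, 'fy': 360.728, 'cx': 251.443, 'cy': 194.574, 'T': [[-0.003, -0.996, 0.091, 0.47], [-0.999, 0.006, 0.034, -0.13], [-0.035, -0.091, -0.995, 0.952], [0.0, 0.0, 0.0, 1.0]]}
side {'fx': 372.099, 'fy': 372.099, 'cx': 254.13, 'cy': 186.59, 'T': [[0.946, -0.219, 0.239, 0.334], [-0.323, -0.587, 0.743, -0.765], [-0.022, -0.78, -0.626, 0.652], [0.0, 0.0, 0.0, 1.0]]}
{'time_s': 0.1, 'qpos': array([-74.13384983,  18.43399718,  -4.01660887,  83.16799707,
         1.29415332,  78.54107074,  -3.26186523]), 'joint_velocities': array([-0.05148633, -0.08558911,  0.04225638, -0.08779396, -0.08568402,
       -0.0106836 ,  0.03317707]), 'effort': array([-4.15322756e-04, -4.92572773e+01, -4.05802662e-01, -3.13398385e+01,
       -6.40331022e-02,  3.94393550e-02,  7.33284401e-05]), 'tool_pos': array([0.16878123, 0.62722797, 0.24357949]), 'tool_rot': array([-1.79902125e+02,  4.32398569e-03,  1.64942438e+02]), 'force': array([ 0.75169916, -0.02267261,  0.43543083]), 'wrist_torque': array([ 0.00363919, -0.03565758, -0.0453481 ]), 'grasp_force': 0.0, 'grip_width': 0.08727041778540784}
```

View pics/top0.png

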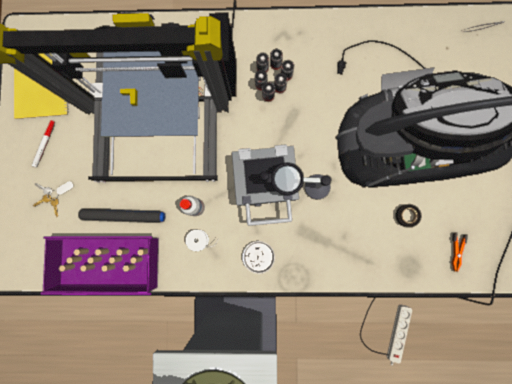

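View pics/side0.png

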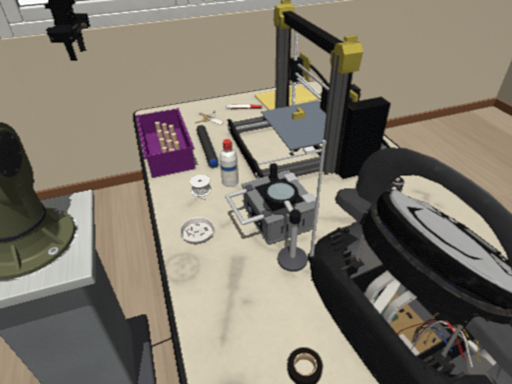

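The top view shows the box at about (263,175), lens (287,179), foot (318,187), bar (270,222), tin (258,257), reel (197,240) and bottle (190,204). The side view shows the knob at about (273,172), the post at (294,240) and a thin rod at (320,200).

Run:
```python
from h import *
a=cv2.imread('pics/top0.png')[140:240,215:345]; b=cv2.imread('pics/side0.png')[130:280,210:350]
a=cv2.resize(a,None,fx=4.3,fy=4.3)[:430]; cv2.imwrite('pics/topc.png',a)
cv2.imwrite('pics/sidec.png',cv2.resize(b,None,fx=4,fy=4))
for n in('top','side'):
    d=np.load(n+'0.npy');c=env.get_calibration(n)
    v,u=np.mgrid[:384,:512]
    P=np.stack([(u-c['cx'])/c['fx']*d,(v-c['cy'])/c['fy']*d,d,np.ones_like(d)],-1)@np.array(c['T']).T
    P[d==0]=np.nan; np.save(n+'P.npy',P[...,:3])
    for nm,(x,y) in {'top':dict(foot=(318,187),lens=(288,180),bar=(270,222),lid=(243,180)),'side':dict(rod=(320,190),rod2=(316,235),knob=(273,170),post=(294,217))}[n].items():
        print(nm,P[y-1:y+2,x-1:x+2,:3].round(3).reshape(-1,3)[[1,3,4,5]].tolist())
```

```text
foot [[0.573, -0.265, 0.052], [0.573, -0.265, 0.033], [0.572, -0.266, 0.043], [0.571, -0.268, 0.049]]
lens [[0.58, -0.185, 0.132], [0.578, -0.183, 0.13], [0.578, -0.185, 0.13], [0.579, -0.188, 0.128]]
bar [[0.486, -0.144, 0.077], [0.483, -0.142, 0.077], [0.483, -0.144, 0.078], [0.483, -0.147, 0.078]]
lid [[0.589, -0.079, 0.076], [0.586, -0.077, 0.076], [0.586, -0.079, 0.077], [0.586, -0.082, 0.077]]
rod [[0.57, -0.368, 0.283], [0.566, -0.371, 0.284], [0.57, -0.369, 0.281], [0.75, -0.07, 0.001]]
rod2 [[0.663, -0.216, 0.002], [0.569, -0.37, 0.183], [0.661, -0.22, 0.002], [0.663, -0.221, 0.002]]
knob [[0.581, -0.137, 0.161], [0.579, -0.136, 0.158], [0.581, -0.137, 0.159], [0.584, -0.137, 0.158]]
post [[0.572, -0.277, 0.144], [0.57, -0.276, 0.141], [0.571, -0.279, 0.143], [0.573, -0.279, 0.143]]
```

View pics/topc.png

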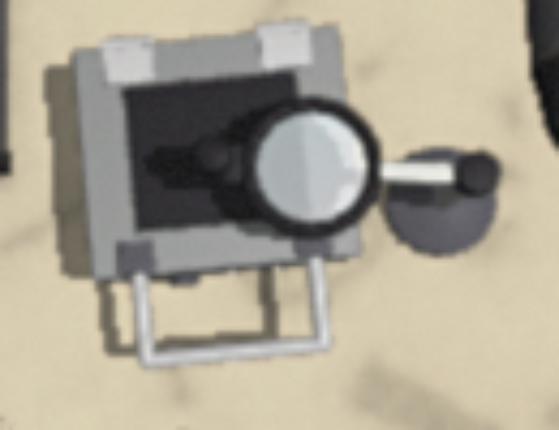

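View pics/sidec.png

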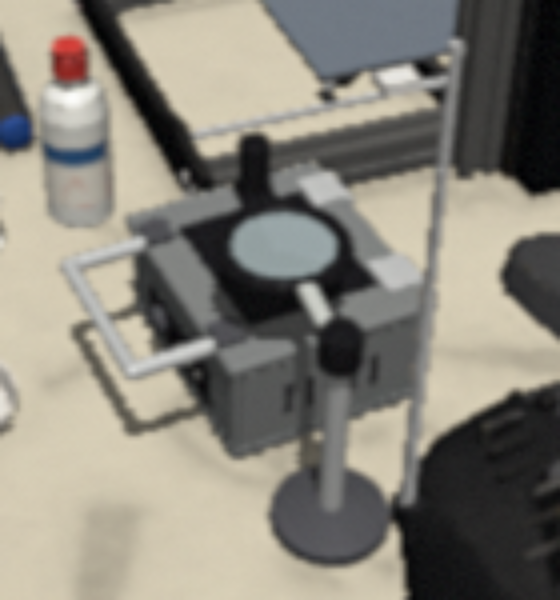

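The crops show the knob at side (273,171) and the post at (294,217). The handle bar runs from (145,358) to (325,343) in the top crop. A thin rod stands behind the post, with a horizontal piece at its top that I need to locate.

Run:
```python
from h import *
S=np.load('sideP.npy');T=np.load('topP.npy')
for u,v in [(262,163),(268,161),(275,160),(285,158),(295,156),(305,154),(315,152),(322,150),(323,143),(322,160),(314,250)]:
    w=S[v-2:v+3,u-1:u+2].reshape(-1,3); print((u,v),w[np.nanargmax(w[:,2])].round(3))
m=(S[...,0]>.4)&(S[...,0]<.8)&(S[...,1]>-.42)&(S[...,1]<-.02)
print('side z>0.17:',[(r.round(2).tolist()) for r in S[m&(S[...,2]>.17)][::12]])
# top: lid points, bar
def band(P,lo,hi,xl,xh,yl,yh): return P[(P[...,2]>lo)&(P[...,2]<hi)&(P[...,0]>xl)&(P[...,0]<xh)&(P[...,1]>yl)&(P[...,1]<yh)]
L=band(T,.068,.086,.505,.70,-.26,-.04)
r=cv2.minAreaRect(L[:,:2].astype(np.float32)*1000);print('lid',r,cv2.boxPoints(r))
B=band(T,.06,.086,.46,.492,-.26,-.04)
print('bar',len(B),np.median(B,0),B.min(0),B.max(0),cv2.fitLine(B[:,:2].astype(np.float32),cv2.DIST_HUBER,0,.01,.01).ravel())
F=band(T,.001,.016,.52,.62,-.32,-.215); im=cv2.imread('pics/top0.png')
K=band(S,.138,.175,.5,.65,-.2,-.08);print('knob',len(K),K.mean(0),K.min(0),K.max(0))
Q=band(S,.02,.12,.5,.65,-.32,-.25);print('post',np.median(Q,0),Q.min(0),Q.max(0))
R=band(T,.12,.15,.5,.65,-.26,-.09);print('lens',R.mean(0),R.min(0),R.max(0))
```

```text
(262, 163) [0.618 0.048 0.05 ]
(268, 161) [0.643 0.051 0.049]
(275, 160) [0.655 0.044 0.051]
(285, 158) [0.693 0.047 0.05 ]
(295, 156) [0.716 0.042 0.058]
(305, 154) [0.752 0.039 0.058]
(315, 152) [0.775 0.035 0.062]
(322, 150) [ 0.566 -0.369  0.36 ]
(323, 143) [ 0.565 -0.369  0.373]
(322, 160) [ 0.566 -0.369  0.343]
(314, 250) [ 0.57  -0.369  0.148]
side z>0.17: [[0.79, -0.02, 0.39], [0.79, -0.02, 0.39], [0.8, -0.03, 0.39], [0.8, -0.04, 0.39], [0.78, -0.02, 0.38], [0.8, -0.04, 0.38], [0.79, -0.04, 0.38], [0.79, -0.04, 0.38], [0.78, -0.04, 0.38], [0.78, -0.04, 0.37], [0.8, -0.05, 0.37], [0.79, -0.05, 0.37], [0.78, -0.05, 0.37], [0.78, -0.03, 0.37], [0.8, -0.05, 0.37], [0.79, -0.05, 0.37], [0.78, -0.05, 0.37], [0.78, -0.03, 0.36], [0.79, -0.05, 0.36], [0.78, -0.06, 0.36], [0.78, -0.04, 0.36], [0.8, -0.05, 0.36], [0.78, -0.05, 0.36], [0.78, -0.05, 0.35], [0.8, -0.06, 0.35], [0.79, -0.05, 0.35], [0.78, -0.05, 0.35], [0.78, -0.03, 0.34], [0.8, -0.05, 0.35], [0.78, -0.05, 0.35], [0.78, -0.05, 0.34], [0.78, -0.03, 0.33], [0.8, -0.05, 0.34], [0.79, -0.05, 0.34], [0.78, -0.05, 0.34], [0.78, 
[... 6268 characters left out ...]
 (170.88525390625, 153.90953063964844), 5.099727153778076) [[ 493.34464   -64.613304]
 [ 507.02554  -217.91359 ]
 [ 677.2344   -202.72366 ]
 [ 663.55347   -49.423386]]
bar 187 [ 0.48578414 -0.13722603  0.07708957] [ 0.47640673 -0.1952218   0.07236253] [ 0.49091629 -0.08871816  0.0810017 ] [ 0.05672337 -0.99838996  0.48502207 -0.13762337]
knob 113 [ 0.58332641 -0.13488014  0.15693162] [ 0.57548657 -0.13988779  0.13863292] [ 0.59342257 -0.12317595  0.16933045]
post [ 0.57497872 -0.27423766  0.07324399] [ 0.57005234 -0.27755575  0.02063973] [ 0.58451627 -0.26565432  0.11936399]
lens [ 0.5816118  -0.18532775  0.1314155 ] [ 0.5436496  -0.25945228  0.12534634] [ 0.62022208 -0.11908752  0.14880848]
```

>>> drive_tool([
  [[-12,-13,-1],[0,0,0],0],
  [[-25,-26,-1],[0,0,0],0],
  [[-25,-26,-1],[0,0,0],0],
  [[-25,-26,-1],[0,0,0],0],
  [[-25,-26,-1],[0,0,0],0],
  [[-25,-26,-1],[0,0,0],0],
  [[-25,-26,-1],[0,0,0],0],
  [[-25,-26,-1],[0,0,0],0],
  [[-25,-26,-1],[0,0,0],0],
  [[-25,-26,-1],[0,0,0],0],
  [[-25,-26,-1],[0,0,0],0],
  [[-25,-26,-1],[0,0,0],0],
])

```text
time_s: 1.1
tool_pos: [0.3687, 0.2625, 0.2564]
tool_rot: [180.0, -0.0, 164.9]
force: [0.6, 0.0, 0.6]
grip_width: 0.0871
grasp_force: 0.0
```

>>> drive_tool([
  [[-25,-26,-1],[0,0,0],0],
  [[-25,-26,-1],[0,0,0],0],
  [[-25,-26,-1],[0,0,0],0],
  [[-25,-26,-1],[0,0,0],0],
  [[-25,-26,-1],[0,0,0],0],
  [[-25,-26,-1],[0,0,0],0],
  [[-25,-26,-1],[0,0,0],0],
  [[-25,-26,-1],[0,0,0],0],
  [[-25,-26,-1],[0,0,0],0],
  [[-25,-26,-1],[0,0,0],0],
  [[-25,-26,-1],[0,0,0],0],
  [[-11,-12,0],[0,0,0],0],
])

```text
time_s: 2.1
tool_pos: [0.5679, -0.1028, 0.2675]
tool_rot: [-179.8, 0.1, 164.7]
force: [-0.5, -0.2, 0.4]
grip_width: 0.087
grasp_force: 0.0
```

>>> drive_tool([
  [[0,0,0],[0,0,0.12],0],
  [[0,0,0],[0,0,0.12],0],
  [[0,0,0],[0,0,0.12],0],
  [[0,0,0],[0,0,0.12],0],
  [[0,0,0],[0,0,0.12],0],
  [[0,0,0],[0,0,0.12],0],
  [[0,0,0],[0,0,0.12],0],
  [[0,0,0],[0,0,0.12],0],
  [[0,0,0],[0,0,0.12],0],
  [[0,0,0],[0,0,0.12],0],
  [[0,0,0],[0,0,0.12],0],
  [[0,0,0],[0,0,0.12],0],
])

```text
time_s: 3.1
tool_pos: [0.5668, -0.0975, 0.2671]
tool_rot: [-180.0, -0.0, 82.1]
force: [0.3, -0.8, -0.2]
grip_width: 0.0867
grasp_force: 0.0
```

>>> drive_tool([
  [[0,0,0],[0,0,0.12],0],
  [[0,0,0],[0,0,0.12],0],
  [[0,0,0],[0,0,0.12],0],
  [[0,0,0],[0,0,0.04],0.3],
  [[0,0,0],[0,0,0],0.3],
  [[0,0,0],[0,0,0],0.3],
])

```text
time_s: 3.6
tool_pos: [0.5669, -0.0975, 0.2672]
tool_rot: [-180.0, 0.0, 59.6]
force: [0.4, 0.2, 0.0]
grip_width: 0.0745
grasp_force: 0.0
```

>>> drive_tool([
  [[-8,15,0],[0,0,0],0.3],
  [[-9,16,0],[0,0,0],0.3],
  [[0,0,20],[0,0,0],0.3],
  [[0,0,20],[0,0,0],0.3],
  [[0,0,20],[0,0,0],0.3],
  [[0,0,10],[0,0,0],0.3],
  [[0,0,0],[0,0,0],0.3],
])

```text
time_s: 4.18
tool_pos: [0.5837, -0.1275, 0.1951]
tool_rot: [-179.8, 0.1, 59.6]
force: [-0.3, -0.6, -0.5]
grip_width: 0.0612
grasp_force: 0.0
```

Run:
```python
from h import *
im,d,c=cam('side'); cv2.imwrite('pics/s1.png',cv2.resize(im[70:230,190:390],None,fx=3.5,fy=3.5))
```

```text
(no output)
```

View pics/s1.png

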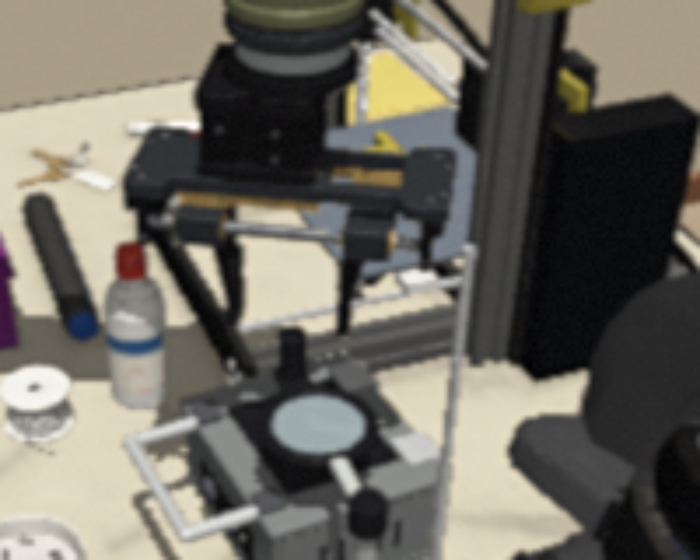

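The fingertips at (235,320) and (345,325) straddle the knob at (291,345). I'll lower and grip.

>>> drive_tool([
  [[0,0,16],[0,0,0],0.3],
  [[0,0,16],[0,0,0],0.3],
  [[0,0,0],[0,0,0],1],
  [[0,0,0],[0,0,0],1],
  [[0,0,0],[0,0,0],1],
  [[0,0,0],[0,0,0],1],
  [[0,0,0],[0,0,0],1],
  [[0,0,0],[0,0,0],1],
], newtons=12)

```text
time_s: 4.9
tool_pos: [0.5857, -0.1281, 0.1664]
tool_rot: [179.9, -0.0, 59.5]
force: [0.3, 0.3, -0.3]
grip_width: 0.0287
grasp_force: 0.0
```

>>> drive_tool([
  [[0,0,2],[0,0,0],1],
  [[0,0,0],[0,0,0],1],
  [[0,0,0],[0,0,0],1],
  [[0,0,0],[0,0,0],1],
])

```text
time_s: 5.23
tool_pos: [0.5855, -0.1281, 0.1637]
tool_rot: [180.0, -0.0, 59.5]
force: [0.1, -0.7, 1.4]
grip_width: 0.0195
grasp_force: 12.0
```

>>> drive_tool([
  [[-4.1,-7.5,0],[0,0,-0.061],1],
  [[-4.1,-7.5,0],[0,0,-0.061],1],
  [[-4.1,-7.5,0],[0,0,-0.061],1],
  [[-4.1,-7.5,0],[0,0,-0.061],1],
  [[-4.1,-7.5,0],[0,0,-0.061],1],
  [[-4.1,-7.5,0],[0,0,-0.061],1],
  [[-4.1,-7.5,0],[0,0,-0.061],1],
  [[-4.1,-7.5,0],[0,0,-0.061],1],
])

```text
time_s: 5.9
tool_pos: [0.5185, -0.1408, 0.1637]
tool_rot: [179.9, 0.0, 87.6]
force: [2.4, -1.0, -0.1]
grip_width: 0.02
grasp_force: 12.0
```

>>> drive_tool([
  [[-4.1,-7.5,0],[0,0,-0.061],1],
  [[-4.1,-7.5,0],[0,0,-0.061],1],
  [[-4.1,-7.5,0],[0,0,-0.061],1],
  [[-4.1,-7.5,0],[0,0,-0.061],1],
  [[-4.1,-7.5,0],[0,0,-0.061],1],
  [[-4.1,-7.5,0],[0,0,-0.061],1],
  [[-4.1,-7.5,0],[0,0,-0.061],1],
  [[-4.1,-7.5,0],[0,0,-0.061],1],
  [[-4.1,-7.5,0],[0,0,-0.061],1],
  [[-4.1,-7.5,0],[0,0,-0.061],1],
  [[-4.1,-7.5,0],[0,0,-0.061],1],
])

```text
time_s: 6.82
tool_pos: [0.4518, -0.2044, 0.1637]
tool_rot: [179.9, 0.0, 126.1]
force: [1.3, -0.5, -0.1]
grip_width: 0.0194
grasp_force: 12.0
```

>>> drive_tool([
  [[-4.1,-7.5,0],[0,0,-0.061],1],
  [[-4.1,-7.5,0],[0,0,-0.061],1],
  [[-4.1,-7.5,0],[0,0,-0.061],1],
  [[-4.1,-7.5,0],[0,0,-0.061],1],
  [[-4.1,-7.5,0],[0,0,-0.061],1],
  [[-4.1,-7.5,0],[0,0,-0.061],1],
  [[-4.1,-7.5,0],[0,0,-0.061],1],
  [[-4.1,-7.5,0],[0,0,-0.061],1],
  [[-4.1,-7.5,0],[0,0,-0.061],1],
  [[-4.1,-7.5,0],[0,0,-0.061],1],
  [[-4.1,-7.5,0],[0,0,-0.061],1],
  [[0,0,0],[0,0,0],1],
])

```text
time_s: 7.82
tool_pos: [0.4387, -0.2973, 0.1637]
tool_rot: [-179.9, 0.0, 164.3]
force: [-0.9, -1.1, 2.3]
grip_width: 0.0194
grasp_force: 12.0
```

>>> drive_tool([
  [[0,0,0],[0,0,0],0.5],
  [[0,0,0],[0,0,0],0.5],
  [[0,0,0],[0,0,0],0.5],
  [[0,0,0],[0,0,0],0.5],
  [[0,0,-15],[0,0,0],0.5],
  [[0,0,-25],[0,0,0],0.5],
  [[0,0,-25],[0,0,0],0.5],
  [[0,0,-25],[0,0,0],0.5],
])

```text
time_s: 8.48
tool_pos: [0.4389, -0.2947, 0.2544]
tool_rot: [180.0, -0.0, 164.4]
force: [0.4, 0.0, -0.2]
grip_width: 0.0434
grasp_force: 0.0
```

>>> drive_tool([
  [[0,0,0],[0,0,0.121],0.4],
  [[0,0,0],[0,0,0.121],0.4],
  [[0,0,0],[0,0,0.121],0.4],
  [[0,0,0],[0,0,0.121],0.4],
  [[0,0,0],[0,0,0.121],0.4],
  [[0,0,0],[0,0,0.121],0.4],
  [[0,0,0],[0,0,0.121],0.4],
  [[0,0,0],[0,0,0.121],0.4],
  [[0,0,0],[0,0,0.121],0.4],
  [[0,0,0],[0,0,0.121],0.4],
  [[0,0,0],[0,0,0],0.4],
  [[0,0,0],[0,0,0],0.4],
])

```text
time_s: 9.48
tool_pos: [0.4392, -0.2948, 0.2535]
tool_rot: [180.0, -0.0, 95.3]
force: [0.3, -0.1, -0.1]
grip_width: 0.0523
grasp_force: 0.0
```

Run:
```python
from h import *
im,d,c=cam('top'); cv2.imwrite('pics/t2.png',cv2.resize(im[130:290,190:370],None,fx=3.7,fy=3.7))
im,d,c=cam('side'); cv2.imwrite('pics/s2.png',cv2.resize(im[70:270,150:390],None,fx=3,fy=3))
```

```text
(no output)
```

View pics/s2.png

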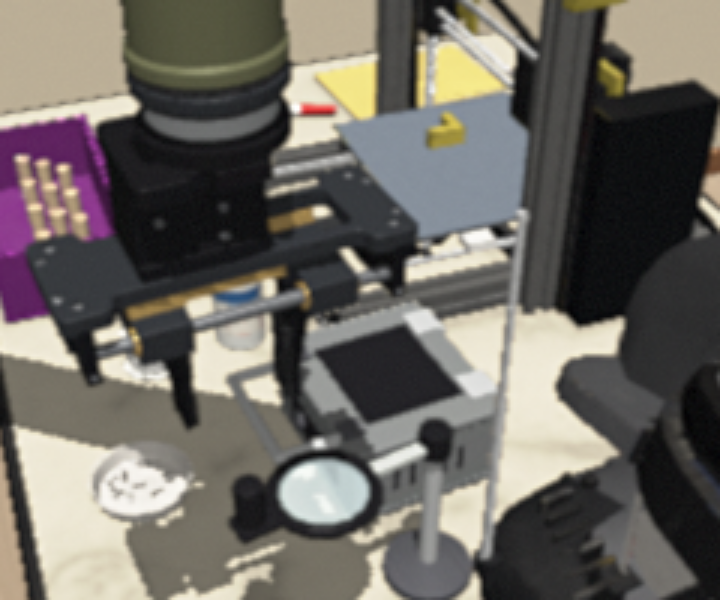

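View pics/t2.png

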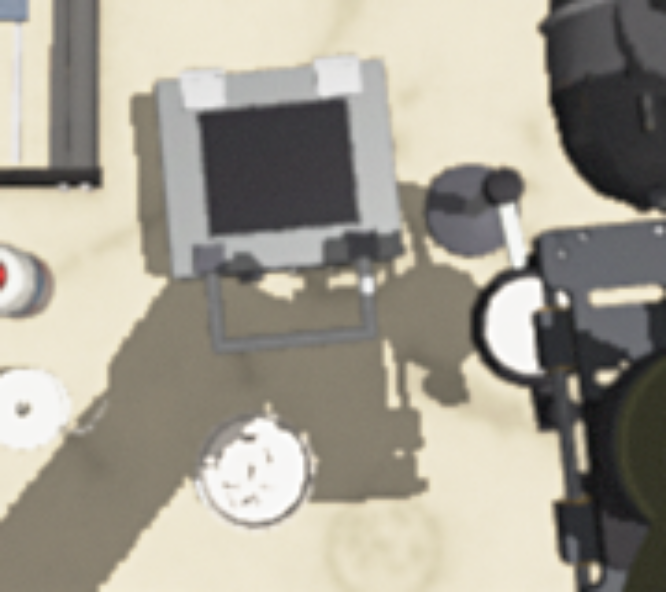

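The magnifier now points at the robot, with lens (520,325) well clear of the box edge (395,250). The bar runs from (217,345) to (372,330) in the crop, so I'll fix the bar and hinge from those.

Run:
```python
from h import *
c=env.get_calibration('top')
f=lambda u,v,h:plane(c,190+u/3.7,130+v/3.7,h).round(4)
print('bar ends',f(217,346,.079),f(372,331,.079))
print('lid corners FL,FR,RL,RR',f(173,276,.08),f(399,252,.08),f(157,83,.08),f(383,61,.08))
```

```text
bar ends [ 0.48   -0.0929  0.079 ] [ 0.4894 -0.1939  0.079 ]
lid corners FL,FR,RL,RR [ 0.5258 -0.0642  0.08  ] [ 0.5408 -0.212   0.08  ] [ 0.6543 -0.0534  0.08  ] [ 0.6676 -0.2033  0.08  ]
```

>>> drive_tool([
  [[15,6,0],[0,0,0],0.6],
  [[30,12,0],[0,0,0],0.6],
  [[30,12,0],[0,0,0],0.6],
  [[30,12,0],[0,0,0],0.6],
  [[26,11,0],[0,0,0],0.6],
  [[15,6,0],[0,0,0],0.6],
  [[0,0,20],[0,0,0],0.6],
  [[0,0,25],[0,0,0],0.6],
  [[0,0,25],[0,0,0],0.6],
  [[0,0,20],[0,0,0],0.6],
  [[0,0,0],[0,0,0],0.6],
  [[0,0,0],[0,0,0],0.6],
])

```text
time_s: 10.58
tool_pos: [0.4844, -0.1447, 0.1631]
tool_rot: [-179.9, 0.0, 95.1]
force: [0.2, -0.3, 1.7]
grip_width: 0.0349
grasp_force: 0.0
```

Run:
```python
from h import *
im,d,c=cam('side'); cv2.imwrite('pics/s3.png',cv2.resize(im[120:270,170:350],None,fx=3.7,fy=3.7))
```

```text
(no output)
```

View pics/s3.png

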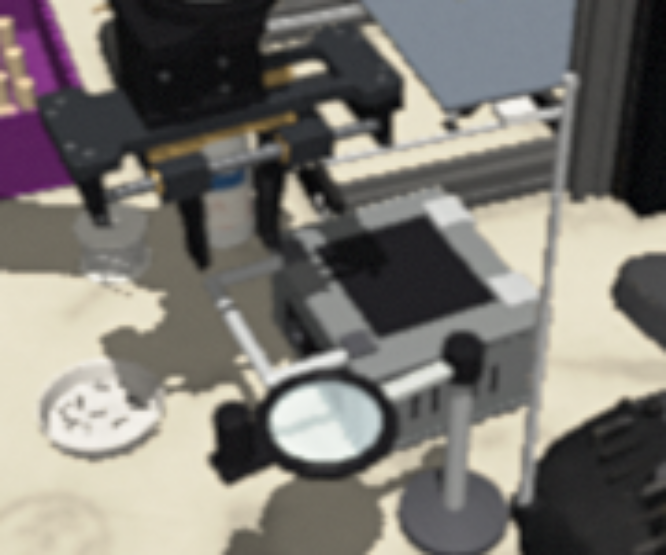

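The tips (200,260) and (270,240) are lined up above the bar on either side. I'll descend and grip.

>>> drive_tool([
  [[0,0,20],[0,0,0],0.6],
  [[0,0,20],[0,0,0],0.6],
  [[0,0,20],[0,0,0],0.6],
  [[0,0,15],[0,0,0],0.6],
  [[0,0,10],[0,0,0],0.6],
  [[0,0,0],[0,0,0],0.6],
  [[0,0,0],[0,0,0],0.6],
])

```text
time_s: 11.22
tool_pos: [0.4858, -0.1449, 0.0795]
tool_rot: [179.9, 0.0, 95.1]
force: [-0.6, -0.6, 0.1]
grip_width: 0.0343
grasp_force: 0.0
```

>>> drive_tool([
  [[0,0,0],[0,0,0],1],
  [[0,0,0],[0,0,0],1],
  [[0,0,0],[0,0,0],1],
  [[0,0,0],[0,0,0],1],
  [[0,0,0],[0,0,0],1],
  [[0,0,0],[0,0,0],1],
  [[0,0,0],[0,0,0],1],
], newtons=25)

```text
time_s: 11.8
tool_pos: [0.4853, -0.1447, 0.0788]
tool_rot: [180.0, -0.0, 95.0]
force: [0.1, 0.3, 1.0]
grip_width: 0.0092
grasp_force: 25.0
```

>>> drive_tool([
  [[0,0.2,-7.85],[0,0,0],1],
  [[0,0.5,-7.85],[0,0,0],1],
  [[0,0.9,-7.8],[0,0,0],1],
  [[0,1.2,-7.75],[0,0,0],1],
  [[0,1.5,-7.7],[0,0,0],1],
  [[0,1.9,-7.65],[0,0,0],1],
  [[0,2.2,-7.55],[0,0,0],1],
  [[0,2.5,-7.45],[0,0,0],1],
  [[0,2.85,-7.3],[0,0,0],1],
  [[0,3.15,-7.2],[0,0,0],1],
  [[0,3.45,-7.05],[0,0,0],1],
  [[0,3.8,-6.9],[0,0,0],1],
])

```text
time_s: 12.8
tool_pos: [0.5079, -0.1427, 0.1688]
tool_rot: [-179.8, -0.0, 95.0]
force: [-3.2, -0.8, -1.5]
grip_width: 0.0091
grasp_force: 25.0
```

>>> drive_tool([
  [[0,4.1,-6.7],[0,0,0],1],
  [[0,4.35,-6.55],[0,0,0],1],
  [[0,4.65,-6.35],[0,0,0],1],
  [[0,4.9,-6.15],[0,0,0],1],
  [[0,5.2,-5.9],[0,0,0],1],
  [[0,5.45,-5.65],[0,0,0],1],
  [[0,5.65,-5.45],[0,0,0],1],
  [[0,5.9,-5.2],[0,0,0],1],
  [[0,6.15,-4.9],[0,0,0],1],
  [[0,6.35,-4.65],[0,0,0],1],
  [[0,6.55,-4.35],[0,0,0],1],
  [[0,6.7,-4.1],[0,0,0],1],
])

```text
time_s: 13.8
tool_pos: [0.5725, -0.1371, 0.2371]
tool_rot: [-179.7, -0.2, 95.0]
force: [-13.6, 1.6, 13.2]
grip_width: 0.0089
grasp_force: 25.0
```

>>> drive_tool([
  [[0,0,0],[0,0,0],1],
  [[0,0,0],[0,0,0],1],
  [[0,0,0],[0,0,0],1],
  [[0,0,0],[0,0,0],1],
  [[0,0,0],[0,0,0],1],
  [[0,0,0],[0,0,0],1],
])

```text
time_s: 14.3
tool_pos: [0.5731, -0.1371, 0.2373]
tool_rot: [-179.8, -0.1, 95.0]
force: [-12.1, 1.7, 13.9]
grip_width: 0.0091
grasp_force: 25.0
```

Run:
```python
from h import *
im,d,c=cam('side'); cv2.imwrite('pics/s4.png',cv2.resize(im[60:270,150:390],None,fx=2.8,fy=2.8))
np.save('s4d.npy',d)
im,d2,c2=cam('top'); cv2.imwrite('pics/t4.png',cv2.resize(im[130:290,190:370],None,fx=3.7,fy=3.7))
```

```text
(no output)
```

View pics/s4.png

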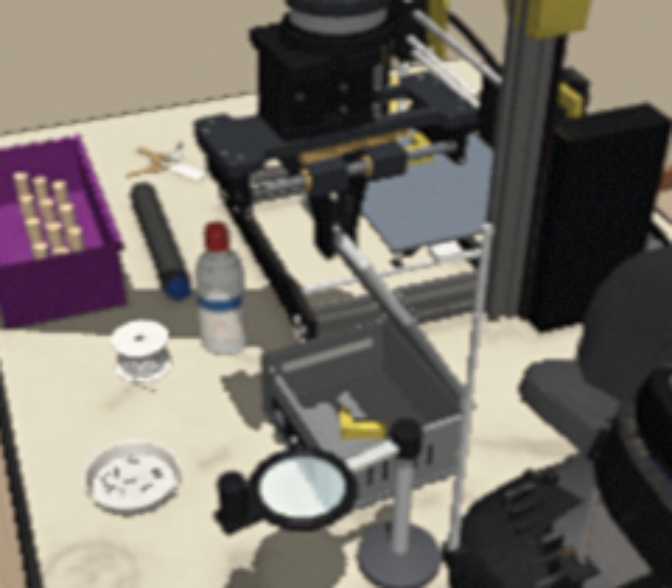

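The side view shows the lid up, its edge running from (345,235) to (465,410), with the bar between the fingers and the tin, reel and bottle untouched. I'll measure the lid angle with a plane fit in the top depth image.

```bash
cat > ang.py <<'E'
from h import *
im,d,c=cam('top'); v,u=np.mgrid[:384,:512]
P=(np.stack([(u-c['cx'])/c['fx']*d,(v-c['cy'])/c['fy']*d,d,np.ones_like(d)],-1)@np.array(c['T']).T)[...,:3]
a=np.radians(5.2); H=np.array([.6637,-.1268])  # hinge xy
x=(P[...,0]-H[0])*np.cos(a)+(P[...,1]-H[1])*np.sin(a); y=-(P[...,0]-H[0])*np.sin(a)+(P[...,1]-H[1])*np.cos(a); z=P[...,2]-.075
m=(d>0)&(abs(y)<.074)&(x>-.12)&(x<.0)&(z>.015)&(z<.14)&(np.hypot(x,z)<.132)
A=np.c_[x[m],z[m]]; t=np.degrees(np.arctan2(A[:,1],-A[:,0])); print(m.sum(),np.percentile(t,[5,25,50,75,95]).round(1))
k=abs(t-np.median(t))<6; l=cv2.fitLine(A[k].astype(np.float32),cv2.DIST_HUBER,0,.01,.01).ravel()
print('line angle',np.degrees(np.arctan2(abs(l[1]),abs(l[0]))),k.sum(),l.round(4))
o=env.get_obs(); print(o['time_s'],o['tool_pos'].round(4),o['force'].round(1),o['grip_width'])
E
python3 ang.py
```

```text
Traceback (most recent call last):
  File "ang.py", line 7, in <module>
    A=np.c_[x[m],z[m]]; t=np.degrees(np.arctan2(A[:,1],-A[:,0])); print(m.sum(),np.percentile(t,[5,25,50,75,95]).round(1))
                                                                                ~~~~~~~~~~~~~^^^^^^^^^^^^^^^^^^^
IndexError: index -1 is out of bounds for axis 0 with size 0
```

View pics/t4.png

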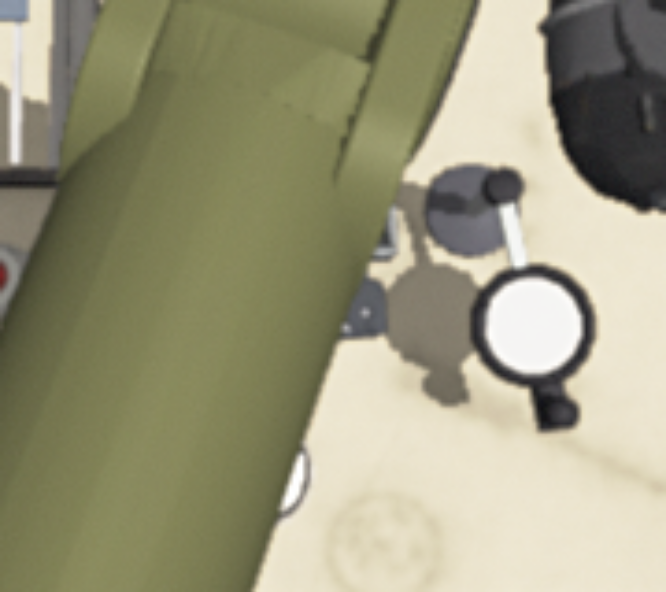

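The top view shows the arm hiding the lid and the magnifier clear, with lens at (533,325). I'll use the side depth for the lid angle and ease the 18 N radial squeeze.

>>> drive_tool([
  [[0,-0.8,-1.3],[0,0,0],1],
  [[0,-0.8,-1.3],[0,0,0],1],
  [[0,0,0],[0,0,0],1],
  [[0,0,0],[0,0,0],1],
  [[0,0,0],[0,0,0],1],
])

```text
time_s: 14.87
tool_pos: [0.5729, -0.137, 0.2374]
tool_rot: [-179.9, -0.0, 95.0]
force: [-5.2, 0.6, 1.8]
grip_width: 0.0088
grasp_force: 25.0
```

```bash
sed -i "s/cam('top')/cam('side')/; s/^m=.*/m=(d>0)\&(y>-.085)\&(y<-.03)\&(x>-.13)\&(x<.01)\&(z>.015)\&(z<.14)\&(np.hypot(x,z)<.175)/" ang.py
cat >> ang.py <<'E'
for lo in np.arange(.02,.17,.015):
    r=np.hypot(A[:,0],A[:,1]); s=(r>=lo)&(r<lo+.015)
    if s.sum(): print(round(lo,3),s.sum(),np.percentile(t[s],[10,50,90]).round(1),np.median(y[m][s]).round(3))
E
python3 ang.py
```

```text
277 [56.1 58.1 59.7 61.3 63.8]
line angle 60.340134 267 [ 0.4949 -0.869  -0.0579  0.0997]
14.9167 [ 0.5728 -0.137   0.2374] [-5.2  0.2  2.6] 0.009129251576678899
0.02 17 [52.9 59.  71.8] -0.073
0.035 22 [55.4 59.6 65.4] -0.074
0.05 22 [56.4 59.1 63.2] -0.075
0.065 25 [56.9 59.5 62.9] -0.075
0.08 23 [57.3 59.3 62.2] -0.074
0.095 26 [57.5 59.1 61.8] -0.075
0.11 31 [57.8 60.1 63.4] -0.074
0.125 74 [58.1 60.1 62.7] -0.059
0.14 25 [58.2 59.7 61.1] -0.053
0.155 11 [58.2 59.4 60.3] -0.053
```

>>> drive_tool([
  [[0,0,0],[0,0,0],1],
  [[0,0,0],[0,0,0],1],
  [[0,0,0],[0,0,0],1],
  [[0,0,0],[0,0,0],1],
  [[0,0,0],[0,0,0],1],
  [[0,0,0],[0,0,0],1],
])

```text
time_s: 15.42
tool_pos: [0.5728, -0.137, 0.2374]
tool_rot: [-179.9, -0.0, 95.0]
force: [-5.6, 0.1, 2.0]
grip_width: 0.0089
grasp_force: 25.0
```

```bash
python3 ang.py | head -3; python3 -c "
from cell import env
print(env.sign_off())"
```

```text
276 [56.1 58.2 59.7 61.3 63.8]
line angle 60.21481 266 [ 0.4967 -0.8679 -0.0429  0.0725]
15.4667 [ 0.5729 -0.137   0.2374] [-5.2 -0.   2.6] 0.008776563701214588
the job is handed in; nothing more can be done
None
```

The magnifier arm is swung clear of the box, and the gripper is holding the lid still at about 60° (camera depth reads 59.7–60.2°); the reel, tin and bottle were left alone, and I handed the job in at about 15.5 s.

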